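Pinch out the dust filter and hold it over the tray

ROBOT

A 7-joint arm with a two-finger parallel gripper is mounted at the origin on the work surface. World frame = base frame: x ahead of the robot, y to its left, z up, the work surface at z = 0. Lengths are in m, angles in rad, forces in N, time in s.
With the tool pointing down it reaches from about 0.425 to 0.8 m from the base axis. Payload 8.3 kg.
Tool frame: the origin (TCP) lies between the finger pads; the fingertips stand 14 mm ahead of it and the grasp point (between the pads) lies 5 mm behind it; z points along the fingers, y is the line along which they close (so a half turn about z gives the same grasp; the last joint's range is limited). The gripper opens to 85 mm and grips with 20 to 120 N. Pads are 22 mm wide; open, the fingers measure 114 mm over their backs; the gripper's body (76 mm by 85 mm) begins 54 mm behind the grasp point. The pads swing forward as they close: fully open they stand 13 mm farther back than shut.
Start: joints at [-1.316, 0.383, 0.016, 1.37, -0.006, 1.388, -0.046], TCP at [0.195, 0.594, 0.245] pointing down, gripper open.
Joint ranges: [-2.95, 2.95], [-0.25, 2.06], [-1.52, 1.56], [0.18, 2.33], [-1.44, 4.58], [0.02, 2.06], [-3.01, 3.01]. Speed limits (rad/s): [2.39, 2.39, 3.01, 3.01, 3.14, 3.14, 3.14].

INTERFACE

Orientations are given as a unit quaternion [x, y, z, w].
In Python, from bench import ctrl gives the robot as it stands.
- The arm moves only by the tool move_arm, never from a script. Its argument "deltas" is a list of rows, each a list of 4 numbers: the shift along the world's x, y, z as a fraction of full scale, then the turn about the world's z as a fraction of full scale. In form: [[x, y, z, turn], ...]. A call has 1 to 12 rows; each row is the pose to reach, as a shift and turn from the pose commanded when the call began; what a row does not reach only later rows make up. Full scale, the value 1, is 0.75 m for a shift and 45 degrees for a turn. A row lasts 1/8 s, in which the tool goes at most 62.5 mm and 10.7 degrees, less where a joint would pass 70% of its speed; a pose out of reach is approached as far as the arm can. A call with a number of a shift or a turn outside -1 to 1 is refused whole. A call with a gripper value outside its range is refused whole. "fingers" is the opening, from -1 (shut) to 1 (fully open), set as the call begins (left out, the last holds). The fingers move at their own pace and stop on an object; "force" is the grip in N (left out, the last holds). Time passes only in rows, so rows that repeat a pose let the fingers close. It gives the time, the measured TCP pose, the force, the opening and the grip force at its end, in the units of the state.
- ctrl.sense(): the state, without advancing time (a new reading comes with each control period).
- ctrl.snapshot(name): name is "scene" or "side" or "wrist"; returns the picture (420x560x3 uint8, red, green, blue); there is no depth.
- ctrl.calibration(name): a dict with "intrinsics" (3x3 intrinsics, pixels), "R" (3x3) and "t" (3): a world point X has camera coordinates R X + t. Camera axes: x right, y down, z forward; pixel columns grow to the right and rows downward; lengths in m; the calibration is good to about 2 mm. A picture is of the moment at which its call begins: read the wrist's pose just before it. calibration takes no time and is no camera call; for the wrist camera it gives the pose at the moment of the call.
- ctrl.job_done(): hands the job in; it is judged then, once.
The state is a dict: "t": time; "q": joint angles; "qvel": joint speeds; "joint_efforts": joint torques, N m; "tool_pos": TCP position; "orientation": TCP orientation; "contact_force": force on the tool from outside, world axes, zero at the start; "wrist_torque": the same for the moment, N m; "width": finger opening in m; "grip_force": force on a finger pad.
Only numpy, scipy, OpenCV 4.12 (cv2) and the standard library are available. Lean on these libraries where they do the work, as an engineer would, in place of code of your own. Each camera call takes 0.05 s, during which the arm holds its last target. There are 200 camera calls.

TASK

First slide the steel tray across the table onto the middle of the cork mat, without picking it up. Then pinch the two side catches of the dust extractor's filter cassette together, draw the cassette straight up out of its slot and hold it upright and still over the middle of the tray, well clear of it, with both catches still squeezed: finish while holding it, do not put it down or let go. Leave the two jars and the metal lid where they stand.

Things in the scene. Friction and masses are not known exactly. Their poses are not given: they have to be found in the camera images.
- extractor: Fixed grey bench dust extractor: box 170 (x) by 130 (y) mm, flat top 48 mm above the table, black duct flange 12 mm long on its +x end. Origin: centre of its underside; z up. The cassette stands in a slot centred on the origin, slot floor at 8 mm. A ledge over each catch lug stops the cassette rising more than 2 mm until both catches are pressed in.
- cassette: White filter cassette 80 (x) by 30 (y) by 100 mm high, 260 g +-25%, upright in the extractor's slot (axes alike, 1.5 mm play), 60 mm of it out. Origin: centre of its underside. Black catch plates on its +y and -y sides, 30 mm wide (x), from 20 to 92 mm above the origin; 50 mm over both outer faces at rest, 38 mm pressed in. Raised 20 mm its lugs are past the ledges, 40 mm it is out of the slot.
- catch_left_pad (a point): Where to press the cassette's +y catch plate: middle of the ribbed part of its outer face, 77 mm above the cassette's origin (85 mm above the table when seated), 25 mm from the cassette's middle plane at rest.
- catch_right_pad (a point): The same on the -y catch.
- catch_left (a joint): Travel of the +y catch towards the cassette's middle, m: 0 at rest, 0.006 fully in (a firm stop). Spring: about 2.5 N to start, 7 N fully in. It springs out again when let go. The lug is past the ledge above 0.003 if the cassette stands centred in its slot.
- catch_right (a joint): The same for the -y catch.
- tray: Loose open steel tray, 120 by 120 mm, 32 mm high, walls and floor 4 mm thick, about 300 g (may vary by 30 per cent), standing on the table. Origin: centre of its underside; x and y along its sides, z up.
- mat: Square cork mat, 180 by 180 mm, under 1 mm thick, lying fixed on the table; things slide over it freely. Origin: its centre on the table, axes along its sides.
- clear_jar: Clear glass jar with a metal cap, 56 mm across, 85 mm high, loose; to be left alone. Origin: centre of its underside.
- amber_jar: Amber glass jar with a white cap, 68 mm across, 105 mm high, loose; to be left alone. Origin: centre of its underside.
- dish_lid: Round steel lid with a knob, 90 mm across, 32 mm high, lying loose on the table; to be left alone. Origin: centre of its underside.
Things that resemble listed ones, but are neither listed nor needed, are in the scene too. What is shaped like the cassette but red is not meant.

How it is judged:
By the outcome, as a careful person would: the job done as asked, in the order asked, and still so for the second after the job is handed in, while the arm keeps its last pose, push and grip.
It also fails if it takes over 67 s, if anything falls off the work surface, if the arm or the gripper's body presses on something with over 40 N, if the wrist force passes 120 N, or if a joint passes its speed limit or range.

## Working session

There is one attempt and no reset: what is moved stays moved. The work goes in short steps, Python scripts to look and compute and a tool call to move; the robot and the scene stay as the last step left them, time stands still between calls to the robot, and variables do not carry over. Pictures are saved under pics/ and viewed, at most 10 in all, crops included, and the job is handed in when it is done.

Besides the shell and the picture viewer there is one more tool, called after ">>>" by a JSON object that holds its "method" and its "body". move_arm: Moves the arm, as the interface text tells. Shift numbers are shares of 0.75 m and turn numbers shares of 45 degrees, none past 1 either way. Its arguments: {"type":"object","properties":{"deltas":{"type":"array","items":{"type":"array","items":{"type":"number","minimum":-1,"maximum":1}}},"fingers":{"type":"number"},"force":{"type":"number"}},"required":["deltas"]}

```bash
mkdir -p pics; python3 - <<'E'
from bench import ctrl
import cv2
for n in("scene","side"):
    cv2.imwrite(f"pics/{n}0.png",ctrl.snapshot(n)[:,:,::-1])
    c=ctrl.calibration(n);print(n,-c["R"].T@c["t"],c["intrinsics"][0])
s=ctrl.sense();print(s)
E
```

```text
scene [1.30523197 0.03645697 0.93092817] [481.81823948   0.         278.43618435]
side [ 0.40767035 -0.76474161  0.92163729] [535.85021034   0.         283.20866306]
{'t': 0.1, 'q': array([-1.31594116,  0.38416748,  0.01637701,  1.37107391, -0.00629658,
        1.38820189, -0.04649235]), 'qvel': array([-6.78138775e-04,  3.27073839e-06, -2.33587862e-03, -3.46233884e-03,
        7.32127801e-04,  3.66076401e-05,  1.09907495e-03]), 'joint_efforts': array([ 3.52306430e-03, -6.29129362e+01,  8.47712271e-01, -3.72760963e+01,
        1.67670927e-02,  1.04028080e-02, -7.22386767e-05]), 'tool_pos': array([0.19510061, 0.59330418, 0.24435925]), 'orientation': array([ 1.58175549e-01,  9.87410596e-01, -8.91658798e-04, -1.26853572e-04]), 'contact_force': array([-0.27334267, -0.01567572,  0.76195745]), 'wrist_torque': array([-0.01063067, -0.04756463,  0.0581402 ]), 'grip_force': 0.0, 'width': 0.08528237439301464}
```

View pics/scene0.png

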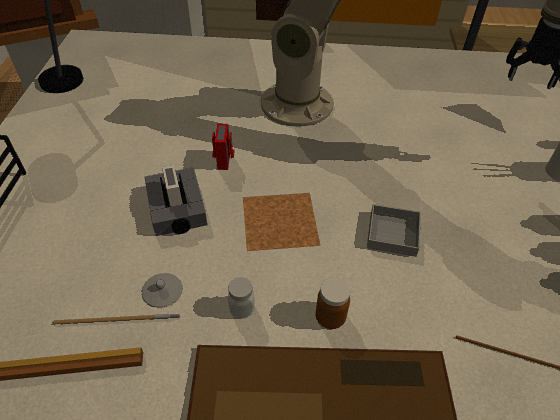

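View pics/side0.png

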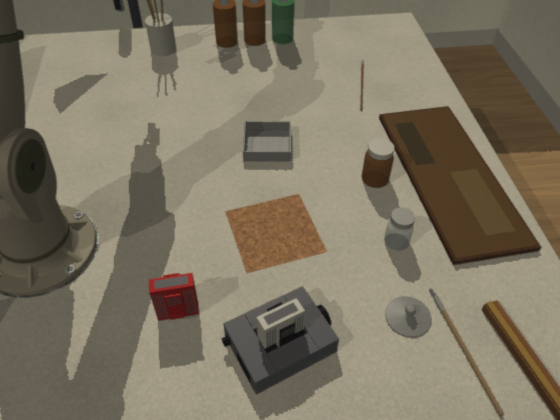

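The scene view has the tray at (394,231), the mat at (281,221), the extractor with the white cassette at (172,185), the jars at (240,297) and (332,303), and the lid at (162,290). The side view has the tray at (268,141), the mat at (275,231) and the white cassette at (282,325). There are two candidates for the cassette: the white one in the extractor at scene (172,185), and the red one standing alone at (223,147). The white one fits, since it sits in the extractor's slot and the red one is excluded. I'll confirm in an enlarged crop.

```bash
cat > h.py <<'E'
import numpy as np,cv2
from bench import ctrl
def ray(n,px,z,c=None):
    c=c or ctrl.calibration(n);px=np.atleast_2d(px).astype(float)
    d=np.c_[px,np.ones(len(px))]@np.linalg.inv(c["intrinsics"]).T@c["R"]
    o=-c["R"].T@c["t"];return o+d*((z-o[2])/d[:,2])[:,None]
E
python3 - <<'E'
from h import *
I={n:cv2.imread(f"pics/{n}0.png") for n in("scene","side")}
for n in I:
    h=cv2.cvtColor(I[n],cv2.COLOR_BGR2HSV)
    m=cv2.inRange(h,(5,110,90),(18,255,255))
    x0,y0,x1,y1=(235,185,325,255) if n=="scene" else (215,190,330,275)
    k=np.zeros_like(m);k[y0:y1,x0:x1]=m[y0:y1,x0:x1]
    k=cv2.morphologyEx(k,cv2.MORPH_CLOSE,np.ones((5,5)))
    c=max(cv2.findContours(k,0,1)[0],key=cv2.contourArea)
    w=ray(n,c[:,0],0)[:,:2].astype(np.float32);print(n,"mat",cv2.minAreaRect(w))
def crop(n,x,y):return cv2.resize(I[n][y:y+60,x:x+80],(400,300),interpolation=cv2.INTER_CUBIC)
cv2.imwrite("pics/c1.png",np.vstack([np.hstack([crop("scene",355,200),crop("side",230,112)]),np.hstack([crop("scene",135,155),crop("side",240,285)])]))
E
```

```text
scene mat ((0.5053510665893555, -0.01622224599123001), (0.1794872283935547, 0.17980100214481354), 10.623383522033691)
side mat ((0.5034286379814148, -0.015590444207191467), (0.17766976356506348, 0.1774286925792694), 10.687043190002441)
```

View pics/c1.png

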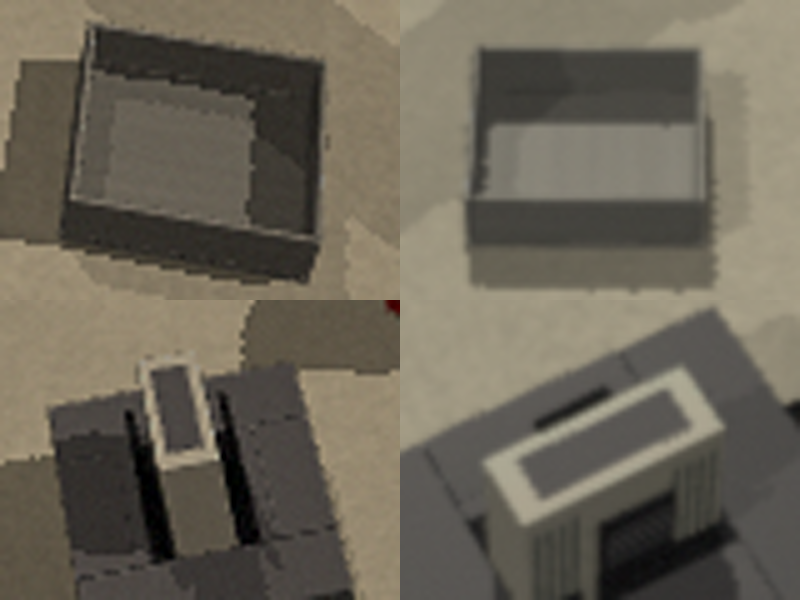

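Crop (5x): the tray's rim corners are sharp in both views. The white cassette stands in the extractor's slot with a catch plate on its side, so it is the one meant.

```bash
python3 - <<'E'
from h import *
def go(t,n,p,o,z):
    w=ray(n,np.array(p)/5-.4+o,z)[:,:2];print(t,n,w.round(4).tolist(),cv2.minAreaRect(w.astype(np.float32)),w.mean(0))
go("tray","scene",[(88,25),(325,62),(318,240),(68,200)],(355,200),.032)
go("tray","side",[(78,48),(298,48),(304,200),(69,200)],(230,112),.032)
go("cas","scene",[(135,58),(200,52),(218,155),(158,170)],(135,155),.108)
go("cas","side",[(84,162),(284,66),(324,128),(126,224)],(240,285),.108)
E
python3 - <<'E'
from h import *
# jars and lid rough base, pixels from views
print(ray("scene",[(240,310),(332,320),(162,293),(223,165)],0).round(3)); print(ray("side",[(399,245),(376,182),(409,318),(178,312)],0).round(3))
E
```

```text
tray scene [[0.4598, 0.2163], [0.4741, 0.3339], [0.5883, 0.318], [0.5749, 0.2014]] ((0.5245022773742676, 0.2676554322242737), (0.1192975863814354, 0.11603943258523941), 83.05439758300781) [0.52426502 0.26738583]
tray side [[0.4714, 0.3323], [0.5853, 0.3187], [0.5713, 0.2021], [0.4566, 0.216]] ((0.52106773853302, 0.2673377990722656), (0.11746549606323242, 0.11548608541488647), 83.05328369140625) [0.52115537 0.26727335]
cas scene [[0.4494, -0.3161], [0.442, -0.285], [0.5123, -0.2603], [0.5249, -0.2864]] ((0.4813131093978882, -0.28655683994293213), (0.08113682270050049, 0.031628988683223724), 21.488384246826172) [ 0.48212704 -0.28696201]
cas side [[0.4382, -0.2897], [0.5122, -0.2606], [0.5221, -0.2871], [0.4498, -0.3151]] ((0.48037683963775635, -0.2883547246456146), (0.079543337225914, 0.028332335874438286), 21.49424934387207) [ 0.48057815 -0.2881491 ]
[[ 0.772 -0.081  0.   ]
 [ 0.779  0.12   0.   ]
 [ 0.745 -0.261  0.   ]
 [ 0.316 -0.192  0.   ]]
[[ 0.768 -0.09   0.   ]
 [ 0.767  0.104  0.   ]
 [ 0.737 -0.267 -0.   ]
 [ 0.292 -0.196 -0.   ]]
```

>>> {"method": "move_arm", "body": {"deltas": [[0.446,-0.358,0,0.25],[0.446,-0.358,0,0.25],[0.446,-0.358,0,0.25],[0.446,-0.358,0,0.25],[0.446,-0.358,0,0.25],[0.446,-0.358,0,0.25],[0.446,-0.358,0,0.25],[0.446,-0.358,-0.08,0.25],[0.446,-0.358,-0.16,0.25],[0.446,-0.358,-0.19,0.25],[0.446,-0.358,-0.19,0.25],[0.446,-0.358,-0.19,0.25]], "fingers": -0.48, "force": 20}}

```text
t: 1.6
tool_pos: [0.5305, 0.3256, 0.1042]
orientation: [0.061, 0.998, 0.001, 0.001]
contact_force: [1.0, -0.6, 0.5]
width: 0.0223
grip_force: 0.0
```

```bash
python3 - <<'E'
from h import *
s=ctrl.sense();print(s["t"],s["tool_pos"],s["orientation"],s["width"],s["contact_force"],s["q"])
a=ctrl.snapshot("side")[60:200,200:340][:,:,::-1];b=ctrl.snapshot("wrist")[:,:,::-1]
cv2.imwrite("pics/p1.png",np.hstack([cv2.resize(a,(400,400)),cv2.resize(b,(400,400))]))
E
```

```text
1.6 [0.53050137 0.32560731 0.10420966] [6.06779377e-02 9.98156979e-01 5.27850882e-04 7.45171931e-04] 0.02229323091221183 [ 0.9911681  -0.55472096  0.49423977] [-0.7322446   0.47873015  0.17601343  1.56717818 -0.09050742  1.10184572
  0.9145351 ]
```

View pics/p1.png

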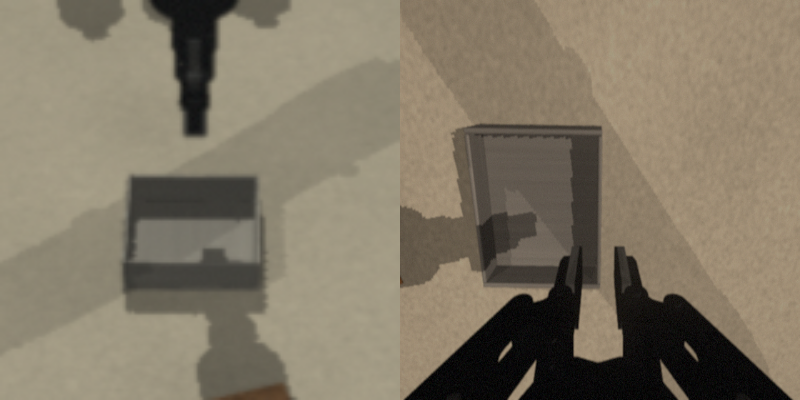

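The wrist view shows the fingers at (575,250) and (620,250), on either side of the +y wall at column 598. The side view shows them mid-tray. Next: descend and straddle the wall.

>>> {"method": "move_arm", "body": {"deltas": [[0,0,-0.05,0],[0,0,-0.08,0],[0,0,-0.1,0],[0,0,-0.1,0],[0,0,-0.1,0],[0,0,-0.1,0]]}}

```text
t: 2.45
tool_pos: [0.5305, 0.3256, 0.029]
orientation: [0.061, 0.998, 0.001, 0.001]
contact_force: [0.5, 0.1, 0.5]
width: 0.0223
grip_force: 0.0
```

>>> {"method": "move_arm", "body": {"deltas": [[0,0,0,0],[-0.001,-0.01,0,0],[-0.002,-0.03,0,0],[-0.004,-0.06,0,0],[-0.006,-0.09,0,0],[-0.008,-0.12,0,0],[-0.01,-0.15,0,0],[-0.012,-0.18,0,0],[-0.014,-0.21,0,0],[-0.017,-0.24,0,0],[-0.019,-0.27,0,0],[-0.019,-0.27,0,0]], "fingers": -0.76}}

```text
t: 3.95
tool_pos: [0.5147, 0.1187, 0.0272]
orientation: [0.063, 0.998, -0.001, -0.001]
contact_force: [0.1, 0.6, 0.1]
width: 0.0105
grip_force: 0.0
```

>>> {"method": "move_arm", "body": {"deltas": [[-0.001,-0.02,0,0],[-0.003,-0.04,0,0],[-0.004,-0.06,0,0],[-0.005,-0.08,0,0],[-0.006,-0.09,0,0],[-0.007,-0.1,0,0],[-0.007,-0.105,0,0],[-0.007,-0.105,0,0],[-0.007,-0.105,0,0]]}}

```text
t: 5.08
tool_pos: [0.5104, 0.044, 0.0278]
orientation: [0.061, 0.998, -0.0, 0.0]
contact_force: [-0.6, -0.6, -0.9]
width: 0.0099
grip_force: 0.0
```

```bash
python3 - <<'E'
from h import *
b=ctrl.snapshot("scene")[:,:,::-1];a=ctrl.snapshot("side")[:,:,::-1]
cv2.imwrite("pics/p2.png",np.hstack([cv2.resize(a[180:280,210:345],(405,300)),cv2.resize(b[170:270,220:355],(395,300))]))
cv2.imwrite("pics/a2.png",a);cv2.imwrite("pics/b2.png",b)
E
```

```text
(no output)
```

View pics/p2.png

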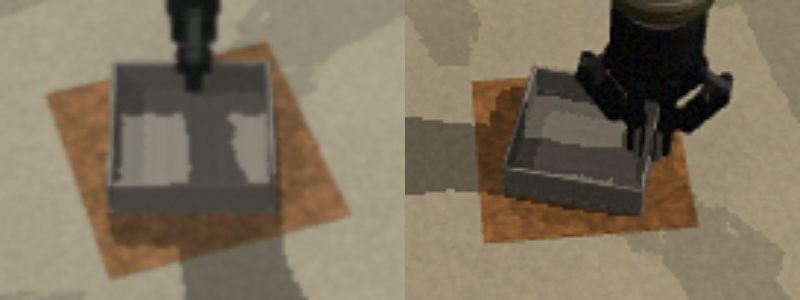

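The tray is on the mat in both views. Its side-crop rim corners are (112,63), (271,64), (276,186) and (107,186).

```bash
python3 - <<'E'
from h import *
w=ray("side",np.array([(112,63),(271,64),(276,186),(107,186)])/3-.33+(210,180),.032)[:,:2]
print(cv2.minAreaRect(w.astype(np.float32)),w.mean(0))
E
```

```text
((0.5023824572563171, -0.013486333191394806), (0.11695808917284012, 0.11931508034467697), 82.79801940917969) [ 0.50243276 -0.01369361]
```

Tray centre is within 2 mm of the mat centre. Now I'll ease off the wall, lift and go over the cassette.

>>> {"method": "move_arm", "body": {"deltas": [[0,0.003,0,0],[0,0.003,0,0],[0,0.003,0.02,0],[0,0.003,0.05,0],[0,0.003,0.1,0],[0,0.003,0.18,0],[0,0.003,0.26,0],[0,0.003,0.3,0],[0,0.003,0.3,0]]}}

```text
t: 6.3
tool_pos: [0.5116, 0.0461, 0.2568]
orientation: [0.061, 0.998, 0.001, 0.003]
contact_force: [-0.3, 0.2, -1.4]
width: 0.0102
grip_force: 0.0
```

>>> {"method": "move_arm", "body": {"deltas": [[-0.007,-0.075,0,0.1],[-0.015,-0.15,0,0.2],[-0.022,-0.225,0,0.3],[-0.03,-0.3,0,0.42],[-0.035,-0.375,0,0.53],[-0.039,-0.445,0,0.629],[-0.039,-0.445,0,0.629],[-0.039,-0.445,0,0.629],[-0.039,-0.445,0,0.629],[-0.039,-0.445,-0.06,0.629],[-0.039,-0.445,-0.08,0.629],[-0.039,-0.445,-0.08,0.629]], "fingers": 1}}

```text
t: 7.8
tool_pos: [0.4808, -0.2865, 0.1921]
orientation: [-0.186, 0.983, 0.001, -0.001]
contact_force: [-0.5, -0.4, 1.4]
width: 0.0855
grip_force: 0.0
```

```bash
python3 - <<'E'
from h import *
s=ctrl.sense();p=s["tool_pos"];o=s["orientation"];print(s["t"],p,o,s["q"],np.degrees(2*np.arctan2(o[1],o[0]))-90)
c=ctrl.calibration("wrist");b=ctrl.snapshot("wrist")[:,:,::-1];cv2.imwrite("pics/w3.png",b)
np.savez("w3.npz",**c)
def pr(X): v=c["intrinsics"]@(c["R"]@np.array(X)+c["t"]);return v[:2]/v[2]
print("cass top centre predicted",pr([.481,-.2875,.108]),"tcp axis at .108",pr([p[0],p[1],.108]))
E
```

```text
7.8 [ 0.48077242 -0.28646029  0.1921489 ] [-1.85810732e-01  9.82584891e-01  6.85181723e-04 -9.13493370e-04] [ 0.07781498  0.29370508  0.49476661  1.65039528 -0.14579165  1.23666022
  2.54753723] 111.41682112874315
cass top centre predicted [275.6828145  226.18662061] tcp axis at .108 [277.1664899  226.40860236]
```

View pics/w3.png

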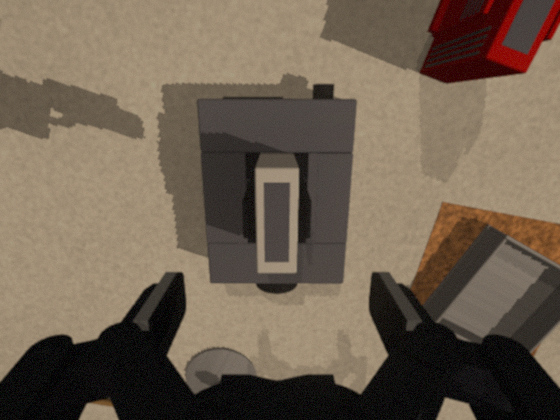

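The wrist view shows the cassette top with corners near (255,169), (299,169), (297,273) and (258,273), between the open fingers at (170,300) and (385,300).

```bash
python3 - <<'E'
from h import *
c=dict(np.load("w3.npz"));im=cv2.imread("pics/w3.png");h=cv2.cvtColor(im,cv2.COLOR_BGR2HSV)
print(im[180,276],im[171,276],im[220,259],im[220,250])
m=cv2.inRange(im,(105,115,120),(255,255,255));k=np.zeros_like(m);k[167:280,250:305]=m[167:280,250:305]
q=max(cv2.findContours(k,0,1)[0],key=cv2.contourArea)
for px in(q[:,0],[(255,169),(299,169),(297,273),(258,273)]):
    w=ray("wrist",px,.108,c)[:,:2].astype(np.float32);print(cv2.minAreaRect(w),w.mean(0))
E
```

```text
[125 145 161] [125 144 162] [125 144 161] [ 6 15 16]
((0.47834059596061707, -0.28769028186798096), (0.07796110957860947, 0.028594665229320526), 21.362892150878906) [ 0.47707418 -0.2882301 ]
((0.4789479374885559, -0.2872045934200287), (0.07820286601781845, 0.029415657743811607), 21.587684631347656) [ 0.47891086 -0.28711754]
```

>>> {"method": "move_arm", "body": {"deltas": [[-0.001,-0.0015,-0.03,0],[-0.001,-0.0015,-0.07,0],[-0.001,-0.0015,-0.11,0],[-0.001,-0.0015,-0.14,0],[-0.001,-0.0015,-0.15,0],[-0.001,-0.0015,-0.15,0],[-0.001,-0.0015,-0.15,0],[-0.001,-0.0015,-0.15,0]]}}

```text
t: 8.85
tool_pos: [0.4808, -0.289, 0.0813]
orientation: [-0.185, 0.983, -0.0, 0.001]
contact_force: [0.1, -0.3, -0.7]
width: 0.0855
grip_force: 0.0
```

>>> {"method": "move_arm", "body": {"deltas": [[0,0,0,0],[0,0,0,0],[0,0,0,0],[0,0,0,0],[0,0,0,0],[0,0,0,0],[0,0,0,0],[0,0,0,0]], "fingers": -1, "force": 40}}

```text
t: 9.85
tool_pos: [0.4806, -0.2884, 0.0813]
orientation: [-0.185, 0.983, 0.0, 0.0]
contact_force: [-3.0, 3.1, 11.0]
width: 0.0334
grip_force: 39.8
```

Width reads 33.4 mm, narrower than the 38 mm expected, so I'll look before pulling.

```bash
python3 - <<'E'
from h import *
s=ctrl.sense();print(s["contact_force"],s["wrist_torque"],s["width"],s["orientation"])
a=ctrl.snapshot("side")[:,:,::-1];w=ctrl.snapshot("wrist")[:,:,::-1];b=ctrl.snapshot("scene")[:,:,::-1]
L=np.vstack([cv2.resize(a[270:370,220:353],(400,300)),cv2.resize(b[130:230,110:243],(400,300))])
cv2.imwrite("pics/p4.png",np.hstack([L,cv2.resize(w[120:420,180:380],(400,600))]))
E
```

```text
[-2.99591246  3.14552587 10.9762535 ] [ 0.79725941  0.74840699 -0.00385284] 0.03343461785180568 [-1.85357224e-01  9.82671076e-01  2.10401049e-04  4.61137298e-04]
```

View pics/p4.png

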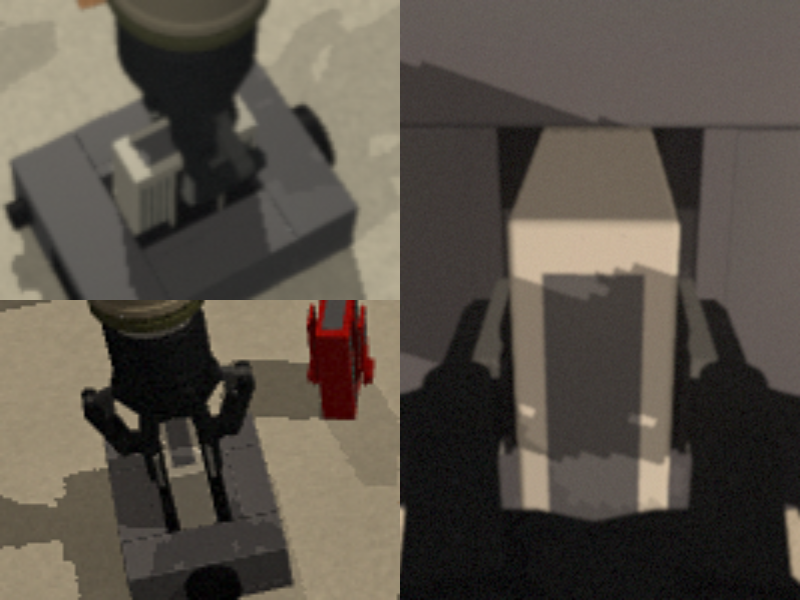

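The pads grip both catch sides, with the cassette upright and centred between the fingers. I'll start pulling gently.

>>> {"method": "move_arm", "body": {"deltas": [[0,0.001,0,0],[0,0.001,0.004,0],[0,0.001,0.008,0],[0,0.001,0.012,0],[0,0.001,0.012,0]]}}

```text
t: 10.62
tool_pos: [0.4803, -0.288, 0.0894]
orientation: [-0.185, 0.983, -0.0, 0.0]
contact_force: [0.5, -0.8, -3.2]
width: 0.0333
grip_force: 40.2
```

>>> {"method": "move_arm", "body": {"deltas": [[0,0,0.01,0],[0,0,0.02,0],[0,0,0.035,0],[0,0,0.05,0],[0,0,0.065,0],[0,0,0.085,0],[0,0,0.105,0],[0,0,0.125,0],[0,0,0.145,0],[0,0,0.15,0],[0,0,0.15,0]]}}

```text
t: 12.0
tool_pos: [0.4803, -0.2879, 0.2018]
orientation: [-0.185, 0.983, -0.0, 0.0]
contact_force: [0.5, -0.0, -3.0]
width: 0.0332
grip_force: 40.1
```

>>> {"method": "move_arm", "body": {"deltas": [[0.001,0.015,0,0],[0.004,0.045,0,0],[0.007,0.085,0,0],[0.01,0.13,0,0],[0.014,0.175,0,0],[0.017,0.22,0,0],[0.021,0.265,0,0],[0.025,0.31,0,0],[0.028,0.34,0,0],[0.03,0.36,0,0],[0.031,0.365,0,0],[0.031,0.365,0,0]]}}

```text
t: 13.5
tool_pos: [0.5034, -0.0148, 0.2017]
orientation: [-0.185, 0.983, -0.0, -0.0]
contact_force: [0.1, -0.0, -2.7]
width: 0.0335
grip_force: 40.2
```

```bash
python3 - <<'E'
from h import *
s=ctrl.sense();print(s["t"],s["tool_pos"],s["contact_force"],s["width"],s["grip_force"])
a=ctrl.snapshot("side")[:,:,::-1];b=ctrl.snapshot("scene")[:,:,::-1]
cv2.imwrite("pics/a5.png",a);cv2.imwrite("pics/b5.png",b)
cv2.imwrite("pics/p5.png",np.hstack([cv2.resize(a[120:420,150:350],(400,600)),cv2.resize(b[60:360,180:380],(400,600))]))
E
```

```text
13.5 [ 0.50342057 -0.0147569   0.20166922] [ 0.05002032 -0.03238774 -2.69593628] 0.03349775945786979 40.186917185783386
```

View pics/p5.png

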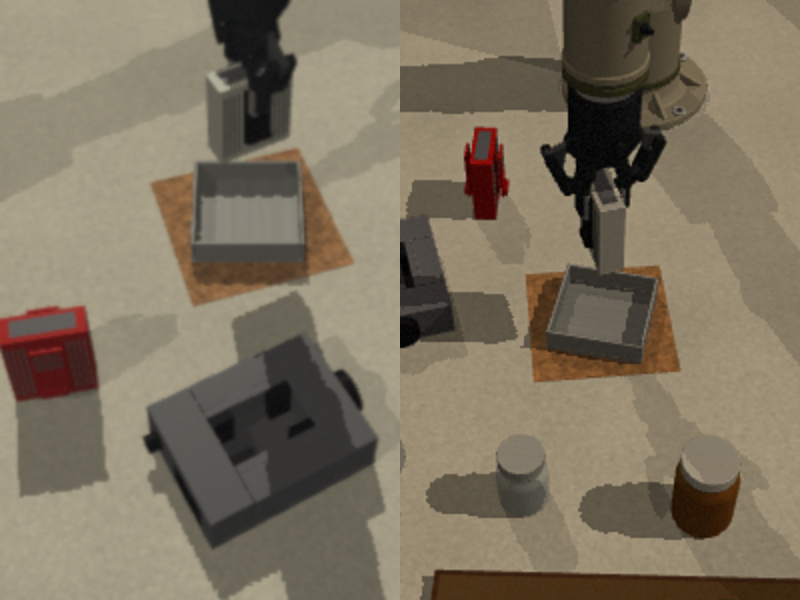

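The cassette is held upright above the tray. The extractor slot is empty, the jars are where they were, and the tray is in the middle of the mat. I'll let it settle and hand in.

>>> {"method": "move_arm", "body": {"deltas": [[0,0,0,0],[0,0,0,0],[0,0,0,0],[0,0,0,0]]}}

```text
t: 14.1
tool_pos: [0.5035, -0.0142, 0.2018]
orientation: [-0.185, 0.983, -0.0, -0.0]
contact_force: [-0.1, 0.5, -3.8]
width: 0.0331
grip_force: 40.2
```

```bash
python3 -c "
from bench import ctrl
print(ctrl.job_done())"
```

```text
the job is handed in; nothing more can be done
None
```

The job is handed in at 14.1 s: the tray was slid to within about 2 mm of the mat's centre, and the cassette is held upright and still over it, about 10 cm above the rim, with the catches squeezed at 40 N (the gripper reads 33 mm rather than the expected 38 mm, but the cassette pulled free without resistance).

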